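# Seat the red-lidded sample pot on the reader's presence pin

### The job

Put the red-lidded sample pot into the round pocket of the white bench reader so that it stands upright on the pocket's floor and its own weight holds the orange sensing pin down. Set it in gently, do not drop it, and leave the yellow-lidded pot where it stands.

Things in the scene. Friction and masses are not known exactly. Their poses are not given: they have to be found in the camera images.
- red_pot: Sample pot with the red screw lid, upright on the table: white body 44 mm in diameter, lid 52 mm in diameter from 44 to 59 mm above the underside (total height 59 mm). Rigid, lid fixed, 0.1 to 0.2 kg. Origin at the centre of its underside, z up. Grip across the lid from above. A black can (40 mm wide, 68 mm high) stands near, 90 mm or more from it between centres.
- yellow_pot: The sample pot with the yellow screw lid, otherwise the same shape and size as the red-lidded one. Origin at the centre of its underside. It is not to be moved.
- pocket (a point): Centre of the pocket floor in the fixed white bench reader, 16 mm above the table. The pocket is a round recess 66 mm wide, 14 mm deep, ringed in blue, in a deck 130 x 130 mm, top 30 mm above the table. z up, x towards the grey console (65 to 115 mm from the pocket's centre, 40 mm high). To the reader's right (-y) stands a tall microscope, centred near x 0.58, y -0.22: pass in front of it.
- present_pin (a joint): The reader's orange sensing pin, 12 mm in diameter, in the middle of the pocket floor; it stands 6 mm proud of the floor. 0 = up, grows to 0.006 m when it is pressed level with the floor. A light spring, 0.4 N fully down: the pot's weight alone presses and holds it.
Not all that is in view belongs to the job. Leave any blue or turquoise look-alike of the red_pot alone.

How it is judged (in metres and radians):
At the end, for the whole second after the job is handed in: The red-lidded pot stands upright (within 7 degrees) and at rest on the pocket's floor (within 3 mm), its axis within 15 mm of the pocket's centre, and the sensing pin is held at least 4.5 mm down (value of joint present_pin above 0.0045 m and horizontal distance between red_pot and pocket below 0.015 m and z of red_pot in the frame of pocket below 0.003 m and angle between red_pot's own z axis and vertical below 0.12 rad and linear speed of red_pot below 0.02 m/s); the robot touches nothing.
It fails at once if the yellow-lidded pot is moved more than 30 mm (distance of yellow_pot from where it was at the start of the episode above 0.03 m).
It fails at once if the red-lidded pot is dropped: out of the fingers with its underside more than 60 mm above the table (height (world z) of red_pot above 0.06 m and contact force between the fingers and red_pot below 0.01 N).
It also fails if it takes over 34 s, if anything falls off the work surface, if the arm or the gripper's body presses on something with over 40 N, if the wrist force passes 120 N, or if a joint passes its speed limit or range.

### The arm

A 6-joint arm with a two-finger parallel gripper is mounted at the origin on a cart in front of the work surface, level with it; the furniture and walls round the work are solid. World frame = base frame: x ahead of the robot, y to its left, z up, the work surface at z = 0. Lengths are in mm, angles in degrees, forces in N, time in s.
With the tool pointing down it reaches from about 275 to 725 mm from the base axis. Payload 15.9 kg.
Tool frame: the origin (TCP) lies on the front face of the gripper's body, between the roots of the fingers; the fingertips stand ctrl.tips_ahead ahead of it and the grasp point (between the pads) lies 54 mm ahead of it (ctrl.tips_ahead is the distance from the TCP to the fingertips, in mm); z points along the fingers, y is the line along which they close (so a half turn about z gives the same grasp; the last joint's range is limited). The gripper opens to 85 mm and grips with 20 to 120 N. Pads are 22 mm wide; open, the fingers measure 114 mm over their backs; the gripper's body (76 mm by 85 mm) begins 54 mm behind the grasp point. The pads swing forward as they close: fully open they stand 13 mm farther back than shut.
Start: joints at [-77.292, 12.198, -1.971, 75.831, 0, 90], TCP at [109.988, -487.738, 303.906] pointing down, gripper open.
Joint ranges: [-170.91, 170.91], [-42.67, 98.43], [-65.05, 77.54], [-120.47, 116.71], [-90, 82.35], [-180, 180]. Speed limits (degrees/s): [108.29, 108.29, 136.94, 147.25, 180, 180].

### API

Orientations are given as a 3x3 rotation matrix whose columns are the frame's x, y, z axes.
In Python, from station import ctrl gives the robot as it stands. The module is installed in compiled form; this text tells all that it offers.
- The arm moves only by the tool pendant, called after "Request:" as name(argument=value, ...) on one line, values as JSON. Schema: {"type":"object","properties":{"deltas":{"type":"array","items":{"type":"array","items":{"type":"number"},"minItems":7,"maxItems":7},"minItems":1,"maxItems":5},"grip_n":{"type":"number"},"only":{"type":"string"},"quiet":{"type":"boolean"},"lines":{"type":"string"}},"required":["deltas"],"additionalProperties":false}. deltas is a list of rows, 1 to 5 of them, each of 7 numbers: dx, dy, dz in shares of the most that a row can go, 1 being 62.5 mm, then a rotation vector rx, ry, rz in normalised numbers (1 is 360 degrees), then the opening from 0.0 (shut) to 1.0 (fully open); each row shifts and turns the commanded pose from where the row before left it, along the tool's axes as they then stand; what a row does not reach is not made up. A row lasts 1/8 s, in which the tool goes at most 62.5 mm and 10.7 degrees, less where a joint would pass 70% of its speed; a pose out of reach is approached as far as the arm can. The fingers move at their own pace and stop on an object; grip_n is the grip in N (left out, the last holds). Time passes only in rows, so rows that do not move let the fingers close. The tool returns the time, the measured TCP pose, the force, the opening and the grip force at its end. only (a regular expression) keeps the lines of the reply that match it, lines (a string "A,B") keeps lines A to B, and quiet returns only ok. A shift or turn number past 1, either way, is cut back to 1. Input that does not fit is refused with a message, and nothing moves.
- ctrl.read_state(): the state, without advancing time (a new reading comes with each control period).
- ctrl.snapshot(name): name is "scene" or "side" or "wrist"; returns a dict with "frame" (384x512x3 uint8, red, green, blue), "intrinsics" (3x3 intrinsics, pixels), "eye" and "attitude" of the camera in the world. Camera axes: x right, y down, z forward; pixel columns grow to the right and rows downward; lengths in mm; the calibration is good to about 2 mm. A picture is of the moment at which its call begins. There is no depth.
- ctrl.job_done(): hands the job in; it is judged then, once.
Trained networks look in the newest picture that a camera, given by its name, has taken for a name from the list of things; names that differ only in an ending like _2 or _b are one class to them, and where a whole thing is asked for, a point or a joint stands for the part that bears it (a point fixed in the world has none). Each returns a list of dicts, best first, with "p" (0 to 1); they miss things now and then, are a little off and sometimes report something else, mostly with a low value. They report only what shows in the picture. A call takes as long as a camera call. They do not tell look-alikes from the thing itself.
- ctrl.recognise(camera, thing): "uv" ([column, row] in pixels, amid what is visible of it).
- ctrl.place_of(camera, thing): "uv" ([column, row] in pixels: a listed point, or the origin of a listed thing).
The state is a dict: "clock": time; "qpos": joint angles; "joint_vel": joint speeds; "joint_efforts": joint torques, N m; "position": TCP position; "ee_rot": TCP orientation; "contact_force": force on the tool from outside, world axes, zero at the start; "wrist_torque": the same for the moment, N m; "gripper_width": opening from 0.0 (shut) to 1.0 (fully open); "grasp_force": force on a finger pad.
Only numpy, scipy, OpenCV 4.12 (cv2) and the standard library are available. Lean on these libraries where they do the work, as an engineer would, in place of code of your own. Each camera call takes 0.05 s, during which the arm holds its last target. There are 200 camera calls.

## Working session

There is one attempt and no reset: what is moved stays moved. The work goes in short steps, Python scripts to look and compute and a tool call to move; the robot and the scene stay as the last step left them, time stands still between calls to the robot, and variables do not carry over. Pictures are saved under pics/ and viewed, at most 10 in all, crops included, and the job is handed in when it is done.

```bash
mkdir -p pics; cat > h.py <<'E'
import numpy as np, cv2
from station import ctrl
def snap(c,name=None):
    s=ctrl.snapshot(c)
    if name: cv2.imwrite('pics/'+name,np.ascontiguousarray(s['frame'][:,:,::-1]))
    return s
def ray(s,uv):
    d=np.linalg.inv(np.array(s['intrinsics']))@[uv[0],uv[1],1]
    d=np.array(s['attitude'])@d
    return np.array(s['eye'],float),d/np.linalg.norm(d)
def onz(s,uv,z):
    o,d=ray(s,uv); return o+d*(z-o[2])/d[2]
def tri(rays):
    A=sum(np.eye(3)-np.outer(d,d) for o,d in rays); b=sum((np.eye(3)-np.outer(d,d))@o for o,d in rays)
    p=np.linalg.solve(A,b); return p,[float(np.linalg.norm(np.cross(d,p-o))) for o,d in rays]
E
python3 - <<'E'
from h import *
np.set_printoptions(precision=1,suppress=True)
st=ctrl.read_state(); print(ctrl.tips_ahead,st['clock'],st['position'],np.array(st['ee_rot']))
ims=[]
for c in ("scene","side","wrist"):
    s=snap(c,c+'0.png'); print(c,np.array(s['eye']),np.array(s['attitude']).tolist() )
    for t in ("red_pot","yellow_pot","pocket"):
        try:
            for f in ("recognise","place_of"):
                r=getattr(ctrl,f)(c,t)[:3]
                print(t,f,[(np.round(q['uv'],1),round(q['p'],2),onz(s,q['uv'],16 if t=='pocket' else (30 if f=='recognise' else 0))[:2]) for q in r])
        except Exception as e: print(t,f,e)
E
```

```text
72.6 0.0 [ 109.9 -487.5  303.4] [[ 1.   0.2 -0. ]
 [ 0.2 -1.   0. ]
 [ 0.  -0.  -1. ]]
scene [127.5 681.5 623. ] [[-0.7409085022197223, -0.46048141621546157, 0.4888879796627551], [-0.6714859898531506, 0.4941478335419675, -0.552199677686174], [0.012694753619590876, -0.7374108650718286, -0.6753251508011197]]
red_pot recognise [(array([255.1, 185.1]), 0.97, array([595.3, 174. ])), (array([236.6, 170.1]), 0.96, array([674.7, 162.4])), (array([236.2, 213.3]), 0.9, array([558.2, 280.1]))]
red_pot place_of [(array([237.5, 225.7]), 0.91, array([548. , 287.4])), (array([235.8, 180.2]), 0.62, array([672.1, 169.6])), (array([257.3, 195.6]), 0.58, array([585.8, 175.6]))]
yellow_pot recognise [(array([190.7, 233.9]), 0.56, array([586.8, 395.1]))]
yellow_pot place_of [(array([191.3, 243.8]), 0.95, array([585.7, 398.9]))]
pocket recognise [(array([340.2, 179.6]), 0.89, array([452.8, -12.7]))]
pocket place_of [(array([347. , 185.7]), 0.9, array([425.6,  -3.3]))]
side [1117.7  573.6  574. ] [[-0.5076617800808338, 0.5233600555064875, -0.6843783817051833], [0.8615385720460477, 0.30325986187936554, -0.4
[... 446 characters left out ...]
yellow_pot recognise [(array([331.3, 240.4]), 0.88, array([567.8, 400.9]))]
yellow_pot place_of [(array([333. , 254.7]), 0.58, array([572.6, 409.6]))]
pocket recognise [(array([199.4, 156.6]), 0.66, array([438.1, -14.6]))]
pocket place_of [(array([326.1, 254.8]), 0.73, array([594.5, 403.1])), (array([201.1, 157.2]), 0.62, array([438.2,  -9.1]))]
wrist [ 184.9 -471.   373.3] [[0.22051724829941263, -0.9292494194620463, -0.2964247959127323], [-0.9753816370421411, -0.2095650548202992, -0.06865238465747468], [0.0016749099820956676, 0.3042663376511025, -0.952585529204038]]
red_pot recognise []
red_pot place_of []
yellow_pot recognise []
yellow_pot place_of []
pocket recognise []
pocket place_of []
```

View pics/scene0.png

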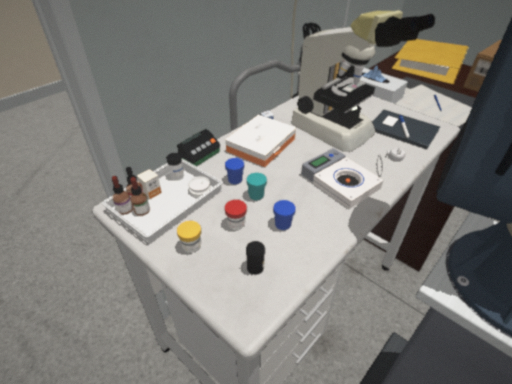

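View pics/side0.png

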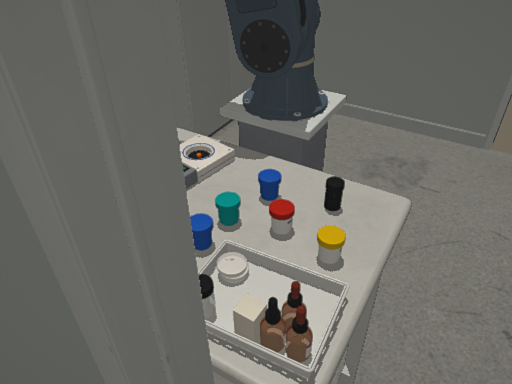

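The scene view shows the red pot at (236,213), yellow at (190,236), black can at (256,257) and the pocket with its orange pin at (347,181). The side view shows red at (282,216), the can at (334,194) and the pocket at (199,155). I'll triangulate by colour.

```bash
python3 - <<'E'
from h import *
np.set_printoptions(precision=1,suppress=True)
S={c:snap(c) for c in ("scene","side")}
def blob(s,f,box):
    hsv=cv2.cvtColor(s['frame'],cv2.COLOR_RGB2HSV).astype(int); m=f(hsv).astype(np.uint8)
    u0,u1,v0,v1=box; k=np.zeros_like(m);k[v0:v1,u0:u1]=1;m*=k
    n,l,st,c=cv2.connectedComponentsWithStats(m); i=1+np.argmax(st[1:,4]); return c[i],st[i]
red=lambda h:((h[...,0]<6)|(h[...,0]>172))&(h[...,1]>150)&(h[...,2]>70)
yel=lambda h:(h[...,0]>18)&(h[...,0]<32)&(h[...,1]>150)&(h[...,2]>90)
org=lambda h:(h[...,0]<20)&(h[...,1]>130)&(h[...,2]>100)
blk=lambda h:(h[...,2]<55)
blu=lambda h:(h[...,0]>100)&(h[...,0]<130)&(h[...,1]>120)
tea=lambda h:(h[...,0]>78)&(h[...,0]<99)&(h[...,1]>120)
for n,f,a,b in (("red",red,(210,260,190,240),(260,305,190,245)),("yellow",yel,(170,210,215,260),(310,350,220,270)),("pin",org,(325,370,165,200),(180,220,140,170)),("can",blk,(235,275,235,280),(318,350,170,215)),("blue1",blu,(270,300,195,235),(253,285,165,205)),("teal",tea,(240,275,165,205),(212,245,188,230))):
    (c1,s1),(c2,s2)=blob(S['scene'],f,a),blob(S['side'],f,b)
    p,e=tri([ray(S['scene'],c1),ray(S['side'],c2)]); print(n,c1,s1,c2,s2,p,np.array(e))
for c in S:
    for t in ("red_pot","pocket"):
        print(c,t,[(np.round(q['uv'],1),round(q['p'],2)) for q in ctrl.place_of(c,t)])
E
```

```text
red [235.4 208.2] [226 201  20  16 259] [281.1 209. ] [269 199  25  21 422] [555.8 284.8  51.3] [0.7 0.7]
yellow [188.6 230.8] [178 222  22  19 333] [330.8 237. ] [318 226  27  23 528] [580.8 402.9  50.9] [0.3 0.3]
pin [347.6 179.9] [346 178   5   5  18] [198.4 154.5] [196 153   5   4  17] [435.3 -20.1  19.8] [0.6 0.6]
can [254.7 257.3] [247 242  17  32 448] [333.3 193.2] [324 177  20  34 524] [434.6 349.1  35.3] [0.3 0.3]
blue1 [283.4 213.4] [274 201  21  28 445] [269.1 183.6] [258 169  23  32 553] [472.5 209.3  35. ] [1.1 1.1]
teal [256.4 179.8] [248 174  18  13 197] [227.8 207.6] [215 192  25  34 650] [593.9 176.2  43.2] [6.4 6.4]
scene red_pot [(array([235. , 180.7]), 0.98), (array([257. , 196.9]), 0.95), (array([238.9, 226.2]), 0.73), (array([284.7, 226.9]), 0.7)]
scene pocket [(array([343.8, 183.3]), 0.98)]
side red_pot [(array([229.5, 225.5]), 0.77), (array([203., 244.]), 0.76), (array([279.5, 230.6]), 0.74), (array([272.1, 191. ]), 0.65)]
side pocket [(array([199.1, 157.9]), 0.72)]
```

The rows are not in the units I measure in: shifts go in shares of 62.5 mm and turns go in shares of 360 degrees. I convert before sending: -10 degrees / 360 = -0.0278.

Request:
pendant(deltas=[[0, 0, 0, 0, 0, -0.0278, 1], [0, 0, 0, 0, 0, -0.0278, 1], [0, 0, 0, 0, 0, -0.0278, 1], [0, 0, 0, 0, 0, -0.0278, 1], [0, 0, 0, 0, 0, -0.0278, 1]])

```text
clock: 1.98
position: [110.0, -487.7, 303.9]
ee_rot: [[0.453, 0.891, 0.0], [0.891, -0.453, 0.0], [0.0, 0.0, -1.0]]
contact_force: [0.0, 0.0, -1.0]
gripper_width: 1.001
grasp_force: 0.0
```

Request:
pendant(deltas=[[0, 0, 0, 0, 0, -0.0278, 1], [0, 0, 0, 0, 0, -0.0278, 1], [0, 0, 0, 0, 0, -0.0203, 1], [0, 0, 0, 0, 0, 0, 1]])

```text
clock: 2.48
position: [110.0, -487.7, 303.9]
ee_rot: [[0.001, 1.0, -0.0], [1.0, -0.001, -0.0], [-0.0, -0.0, -1.0]]
contact_force: [-0.1, 0.9, -0.8]
gripper_width: 1.002
grasp_force: 0.0
```

```bash
python3 -c "
from station import ctrl;s=ctrl.read_state();print(s['qpos'],s['ee_rot'],s['position'],s['contact_force'])"
```

```text
[-7.72924167e+01  1.21951366e+01 -1.97119347e+00  7.58306730e+01
 -2.62720596e-03  1.27433594e+01] [[ 6.24410746e-04  9.99999805e-01 -3.32241991e-05]
 [ 9.99999803e-01 -6.24412776e-04 -6.11114341e-05]
 [-6.11321678e-05 -3.31860340e-05 -9.99999998e-01]] [ 109.97299345 -487.73833428  303.93167805] [-0.13369617  0.86575598 -0.76001489]
```

Request:
pendant(deltas=[[0.752, 0.512, 0, 0, 0, 0, 1], [0.752, 0.512, 0, 0, 0, 0, 1], [0.752, 0.512, 0, 0, 0, 0, 1], [0.752, 0.512, 0, 0, 0, 0, 1], [0.752, 0.512, 0, 0, 0, 0, 1]])

```text
clock: 3.1
position: [270.6, -251.2, 304.1]
ee_rot: [[0.004, 1.0, 0.001], [1.0, -0.004, -0.0], [-0.0, 0.001, -1.0]]
contact_force: [1.0, -0.4, 0.4]
gripper_width: 1.001
grasp_force: 0.0
```

Request:
pendant(deltas=[[0.752, 0.512, 0, 0, 0, 0, 1], [0.752, 0.512, 0, 0, 0, 0, 1], [0.752, 0.512, 0, 0, 0, 0, 1], [0.64, 0.4, 0, 0, 0, 0, 1], [0, 0, 0, 0, 0, 0, 1]])

```text
clock: 3.72
position: [392.0, -69.4, 303.8]
ee_rot: [[-0.001, 1.0, 0.0], [1.0, 0.001, 0.0], [0.0, 0.0, -1.0]]
contact_force: [-0.8, -1.1, -0.1]
gripper_width: 1.004
grasp_force: 0.0
```

```bash
python3 - <<'E'
from h import *
np.set_printoptions(precision=1,suppress=True)
s=snap("wrist","w1.png"); print(s['eye'])
for t in ("pocket","red_pot"):
    print(t,[(np.round(q['uv'],1),round(q['p'],2),onz(s,q['uv'],16)) for q in ctrl.place_of("wrist",t)])
print(ctrl.read_state()['position'])
E
```

```text
[390.9   8.  373.2]
pocket [(array([283.8, 129. ]), 0.87, array([427.5, -22.8,  16. ]))]
red_pot []
[390.7 -72.1 303.9]
```

View pics/w1.png

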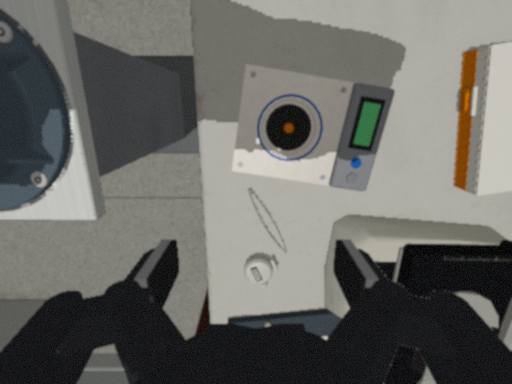

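The wrist view shows the blue ring centred at about (290,127), the pin at (289,128), and the console to the right (+x). I'll take a second view on the way to the pot.

In the tool's units: 55 mm is 0.88, 25 mm is 0.4.

```bash
cat >> h.py <<'E'
def blob(s,kind,box=None):
    h=cv2.cvtColor(s['frame'],cv2.COLOR_RGB2HSV).astype(int); H,Sa,V=h[...,0],h[...,1],h[...,2]
    m={'red':((H<6)|(H>172))&(Sa>150)&(V>70),'pin':(H<20)&(Sa>130)&(V>90),'blue':(H>105)&(H<130)&(Sa>120)}[kind].astype(np.uint8)
    if box: k=np.zeros_like(m); k[box[2]:box[3],box[0]:box[1]]=1; m*=k
    n,l,st,c=cv2.connectedComponentsWithStats(m); i=1+np.argmax(st[1:,4])
    (e,ax,_)=cv2.fitEllipse(cv2.convexHull(np.argwhere(l==i)[:,::-1].astype(np.int32)))if st[i,4]>30 else (c[i],0,0)
    return c[i],e,ax,st[i]
E
python3 - <<'E'
from h import *
import pickle
s=snap("wrist"); print(blob(s,'pin',(275,305,112,142)),blob(s,'blue',(250,330,85,165)))
pickle.dump(dict(s),open('w1.pkl','wb'))
E
```

```text
(array([289.38028169, 125.23943662]), (289.40203857421875, 125.28749084472656), (8.86883544921875, 9.29996109008789), array([285, 121,  10,  10,  71], dtype=int32)) (array([287., 105.]), array([287., 105.]), 0, array([287, 105,   1,   1,   1], dtype=int32))
```

Request:
pendant(deltas=[[0.88, 0.4, 0, 0, 0, 0, 1], [0.88, 0.4, 0, 0, 0, 0, 1], [0, 0, 0, 0, 0, 0, 1], [0, 0, 0, 0, 0, 0, 1]])

```text
clock: 4.42
position: [440.6, 37.4, 303.9]
ee_rot: [[0.001, 1.0, -0.0], [1.0, -0.001, -0.0], [-0.0, -0.0, -1.0]]
contact_force: [-1.0, -0.6, -0.0]
gripper_width: 1.001
grasp_force: 0.0
```

```bash
python3 - <<'E'
from h import *
import pickle
np.set_printoptions(precision=1,suppress=True)
s=snap("wrist","w2.png"); pl=ctrl.place_of("wrist","pocket"); print(pl)
uv=pl[0]['uv'];u,v=map(int,uv);s1=pickle.load(open('w1.pkl','rb'))
R=[]
for S,bp,bb in ((s1,(275,305,112,142),(250,330,85,165)),(s,(u-20,u+20,max(v-20,0),v+20),(u-45,u+45,max(v-45,0),v+45))):
    p=blob(S,'pin',bp);b=blob(S,'blue',bb);print(p,b)
    R.append((ray(S,p[0]),ray(S,b[1]),onz(S,b[1],30),onz(S,p[0],22)))
print(R[0][2:],R[1][2:]);print(tri([r[0] for r in R]),tri([r[1] for r in R]))
print(ctrl.read_state()['position'])
E
```

```text
[]Traceback (most recent call last):
  File "<stdin>", line 5, in <module>
IndexError: list index out of range
```

```bash
python3 - <<'E'
from h import *
import pickle
np.set_printoptions(precision=1,suppress=True)
s=snap("wrist"); s1=pickle.load(open('w1.pkl','rb'))
P=np.array([433,-20,22.]);q=np.array(s['intrinsics'])@np.array(s['attitude']).T@(P-s['eye']);q=q[:2]/q[2];print(q)
u,v=map(int,q)
a=blob(s1,'pin',(275,305,112,142));b=blob(s,'pin',(u-20,u+20,v-20,v+20))
print(b,onz(s1,a[0],22),onz(s,b[0],22),tri([ray(s1,a[0]),ray(s,b[0])]))
print(s1['frame'][126,318:326])
for z in(30,):
  h=cv2.cvtColor(s['frame'],cv2.COLOR_RGB2HSV)
for S,c in((s1,a[0]),(s,b[0])):
    f=S['frame'].astype(int);m=(f[...,2]-f[...,0]>35)&(f[...,2]-f[...,1]>25)
    pts=np.argwhere(m)[:,::-1];pts=pts[np.hypot(*(pts-c).T)<45]
    e=cv2.fitEllipse(pts.astype(np.int32));print(len(pts),e,onz(S,e[0],30))
print([ (onz(s,q['uv'],0),q['p'],q['uv']) for q in ctrl.place_of('wrist','red_pot')])
E
```

```text
[251.2 204.6]
(array([251.3, 204.7]), (251.25665283203125, 204.74334716796875), (9.45517635345459, 9.725496292114258), array([247, 200,  10,  10,  79], dtype=int32)) [432.6 -20.5  22. ] [433.2 -20.2  22. ] (array([433. , -20.8,  20.2]), [0.18677398676619136, 0.18677398676628304])
[[131 127 120]
 [133 128 122]
 [128 124 123]
 [ 98 100 113]
 [ 64  78 108]
 [ 82  89 110]
 [116 117 120]
 [134 132 125]]
208 ((290.42559814453125, 124.73770141601562), (62.76758575439453, 65.48981475830078), 29.381452560424805) [432.9 -19.3  30. ]
199 ((251.12464904785156, 206.3673858642578), (53.732948303222656, 57.62820053100586), 91.82649993896484) [433.1 -19.5  30. ]
[(array([583.6, 175.2,   0. ]), 0.71, [370.1, 52.9]), (array([467.1, 207.1,   0. ]), 0.7, [278.1, 24.2])]
```

In the tool's units: 45 mm is 0.72, 32 mm is 0.512.

Request:
pendant(deltas=[[0.72, 0.512, 0, 0, 0, 0, 1], [0.72, 0.512, 0, 0, 0, 0, 1], [0.72, 0.512, 0, 0, 0, 0, 1], [0, 0, 0, 0, 0, 0, 1], [0, 0, 0, 0, 0, 0, 1]])

```text
clock: 5.25
position: [536.8, 172.4, 303.8]
ee_rot: [[0.001, 1.0, -0.0], [1.0, -0.001, -0.0], [-0.0, -0.0, -1.0]]
contact_force: [-0.0, 0.1, -0.1]
gripper_width: 1.0
grasp_force: 0.0
```

```bash
cat > r.py <<'E'
from h import *
import pickle,sys
np.set_printoptions(precision=1,suppress=True)
s=snap("wrist",sys.argv[1]); print(ctrl.read_state()['position'])
f=s['frame'].astype(int);m=((f[...,0]>70)&(f[...,0]>2.2*f[...,1])&(f[...,0]>2.2*f[...,2])).astype(np.uint8)
n,l,st,c=cv2.connectedComponentsWithStats(m)
R=np.array(s['attitude']);K=np.array(s['intrinsics'])
for i in range(1,n):
    if st[i,4]>150: print(st[i],c[i],onz(s,c[i],55))
print([ (onz(s,q['uv'],0),q['p'],q['uv']) for q in ctrl.place_of('wrist','red_pot')])
pickle.dump(dict(s),open(sys.argv[1]+'.pkl','wb'))
E
python3 r.py r1.png
```

```text
[536.6 172.2 304.1]
[ 249   46   46   50 1759] [271.9  70.6] [553.3 284.5  55. ]
[(array([554.9, 288.6,   0. ]), 0.8, [270.8, 72.2]), (array([666.5, 165.4,   0. ]), 0.65, [347.8, 166.3]), (array([586. , 177.6,   0. ]), 0.62, [291.6, 157.8])]
```

Request:
pendant(deltas=[[0.72, 0.4, 0, 0, 0, 0, 1], [0, 0, 0, 0, 0, 0, 1], [0, 0, 0, 0, 0, 0, 1]])

```text
clock: 5.72
position: [561.6, 217.4, 304.2]
ee_rot: [[0.001, 1.0, 0.0], [1.0, -0.001, -0.0], [-0.0, 0.0, -1.0]]
contact_force: [-0.3, 0.8, 0.5]
gripper_width: 0.999
grasp_force: 0.0
```

```bash
python3 r.py r2.png
```

```text
[561.6 217.3 304.4]
[ 228   91   43   46 1529] [249.2 113.5] [553.1 284.5  55. ]
[(array([671.1, 164.8,   0. ]), 0.96, [330.6, 196.5]), (array([583.2, 175.7,   0. ]), 0.84, [271.2, 189.5]), (array([557.6, 287.5,   0. ]), 0.8, [253.5, 109.8]), (array([469.7, 204.4,   0. ]), 0.62, [192.2, 170.4])]
```

View pics/r2.png

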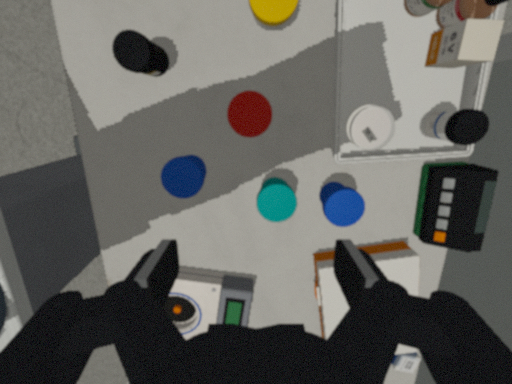

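The red lid is at (249,113), giving (553,284.5), and both views agree on a height near 55 mm. The neighbours clear fingers closing along x.

In the tool's units: 40 mm is 0.64, 35 mm is 0.56.

Request:
pendant(deltas=[[0.56, -0.0704, 0.48, 0, 0, 0, 1], [0.512, -0.064, 0.64, 0, 0, 0, 1], [0, 0, 0.56, 0, 0, 0, 1], [0, 0, 0, 0, 0, 0, 1]], grip_n=40)

```text
clock: 6.32
position: [552.1, 284.2, 197.2]
ee_rot: [[0.0, 1.0, -0.004], [1.0, -0.0, -0.002], [-0.002, -0.004, -1.0]]
contact_force: [-0.4, 0.3, -0.2]
gripper_width: 1.005
grasp_force: 0.0
```

Request:
pendant(deltas=[[0, 0, 0.56, 0, 0, 0, 1], [0, 0, 0.48, 0, 0, 0, 1], [0, 0, 0.32, 0, 0, 0, 1], [0, 0, 0.16, 0, 0, 0, 1], [0, 0, 0, 0, 0, 0, 1]])

```text
clock: 6.95
position: [553.9, 285.0, 104.9]
ee_rot: [[0.0, 1.0, 0.001], [1.0, -0.0, 0.0], [0.0, 0.001, -1.0]]
contact_force: [0.5, 0.8, 0.6]
gripper_width: 0.998
grasp_force: 0.0
```

```bash
python3 -c "
from h import *;print(ctrl.tips_ahead);snap('wrist','g0.png');snap('scene','g0s.png')"
```

```text
72.6
```

View pics/g0.png

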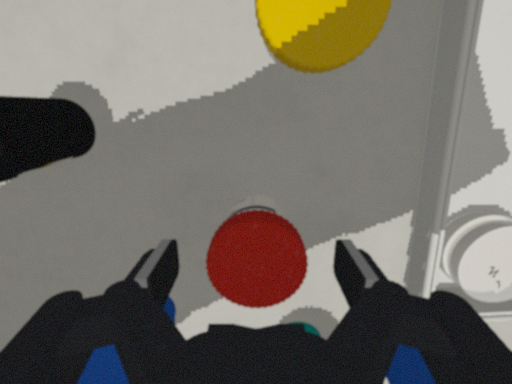

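The lid sits centred between the pads at (257,257). Closing.

Request:
pendant(deltas=[[0, 0, 0, 0, 0, 0, 0], [0, 0, 0, 0, 0, 0, 0], [0, 0, 0, 0, 0, 0, 0], [0, 0, 0, 0, 0, 0, 0], [0, 0, 0, 0, 0, 0, 0]], grip_n=40)

```text
clock: 7.68
position: [553.8, 285.6, 104.8]
ee_rot: [[-0.0, 1.0, 0.001], [1.0, 0.0, 0.001], [0.001, 0.001, -1.0]]
contact_force: [-1.6, -0.4, 7.9]
gripper_width: 0.583
grasp_force: 40.3
```

Request:
pendant(deltas=[[0, 0, 0, 0, 0, 0, 0], [0, 0, 0, 0, 0, 0, 0], [0, 0, -0.16, 0, 0, 0, 0], [0, 0, -0.16, 0, 0, 0, 0], [0, 0, 0, 0, 0, 0, 0]])

```text
clock: 8.3
position: [554.0, 285.6, 125.1]
ee_rot: [[-0.0, 1.0, 0.002], [1.0, 0.0, 0.001], [0.001, 0.002, -1.0]]
contact_force: [-0.2, 0.3, -2.0]
gripper_width: 0.589
grasp_force: 42.0
```

```bash
python3 -c "
from station import ctrl;print(ctrl.tips_ahead)"
```

```text
72.6
```

In the tool's units: -40 mm is -0.64, -35 mm is -0.56.

Request:
pendant(deltas=[[0, 0, -0.4, 0, 0, 0, 0], [0, 0, -0.56, 0, 0, 0, 0], [-0.24, -0.096, -0.48, 0, 0, 0, 0], [-0.64, -0.256, 0, 0, 0, 0, 0], [-0.64, -0.256, 0, 0, 0, 0, 0]])

```text
clock: 8.93
position: [515.0, 189.5, 214.0]
ee_rot: [[-0.001, 1.0, 0.0], [1.0, 0.001, 0.0], [0.0, 0.0, -1.0]]
contact_force: [0.6, -0.8, -2.0]
gripper_width: 0.581
grasp_force: 42.1
```

Request:
pendant(deltas=[[-0.72, -0.288, 0, 0, 0, 0, 0], [-0.72, -0.288, 0, 0, 0, 0, 0], [-0.72, -0.288, 0, 0, 0, 0, 0], [-0.64, -0.256, 0, 0, 0, 0, 0], [-0.4, -0.16, 0, 0, 0, 0, 0]])

```text
clock: 9.55
position: [434.6, -11.2, 213.9]
ee_rot: [[0.001, 1.0, 0.0], [1.0, -0.001, -0.0], [-0.0, 0.0, -1.0]]
contact_force: [0.7, 0.2, -2.2]
gripper_width: 0.581
grasp_force: 42.2
```

Request:
pendant(deltas=[[-0.16, -0.048, 0, 0, 0, 0, 0], [0, 0, 0, 0, 0, 0, 0], [0, 0, 0, 0, 0, 0, 0]])

```text
clock: 9.93
position: [432.9, -19.0, 213.9]
ee_rot: [[-0.001, 1.0, 0.0], [1.0, 0.001, 0.0], [0.0, 0.0, -1.0]]
contact_force: [-0.9, -0.0, -1.3]
gripper_width: 0.587
grasp_force: 42.2
```

```bash
python3 - <<'E'
from h import *
print(ctrl.read_state()['position']);snap('wrist','p1.png');snap('scene','p1s.png')
E
```

```text
[432.93183113 -18.98285835 213.86592058]
```

View pics/p1.png

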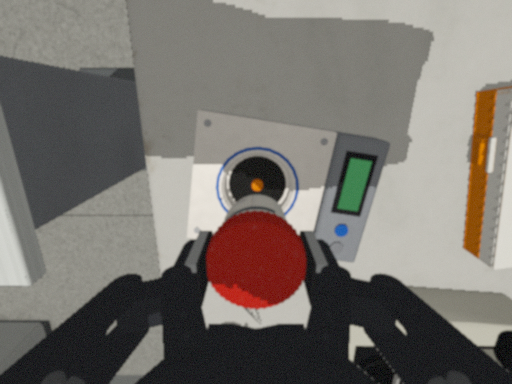

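The pot hangs upright (lid at (257,258)) and lines up with the pin at (257,185). It should seat with the TCP at about z 121. Lowering.

In the tool's units: 25 mm is 0.4, 14 mm is 0.224.

Request:
pendant(deltas=[[0, 0, 0.4, 0, 0, 0, 0], [0, 0, 0.4, 0, 0, 0, 0], [0, 0, 0.224, 0, 0, 0, 0], [0, 0, 0.128, 0, 0, 0, 0], [0, 0, 0, 0, 0, 0, 0]])

```text
clock: 10.65
position: [432.5, -19.6, 141.9]
ee_rot: [[-0.0, 1.0, -0.0], [1.0, 0.0, 0.0], [0.0, -0.0, -1.0]]
contact_force: [0.5, 0.9, -1.5]
gripper_width: 0.584
grasp_force: 42.1
```

Request:
pendant(deltas=[[0, 0, 0.096, 0, 0, 0, 0], [0, 0, 0.08, 0, 0, 0, 0], [0, 0, 0.064, 0, 0, 0, 0], [0, 0, 0.048, 0, 0, 0, 0], [0, 0, 0, 0, 0, 0, 0]])

```text
clock: 11.28
position: [432.4, -19.7, 123.7]
ee_rot: [[-0.0, 1.0, -0.0], [1.0, 0.0, 0.0], [0.0, -0.0, -1.0]]
contact_force: [0.1, -0.5, -1.8]
gripper_width: 0.585
grasp_force: 42.2
```

In the tool's units: 1 mm is 0.016.

Request:
pendant(deltas=[[0, 0, 0.016, 0, 0, 0, 0], [0, 0, 0.016, 0, 0, 0, 0], [0, 0, 0, 0, 0, 0, 0], [0, 0, 0, 0, 0, 0, 0]])

```text
clock: 11.78
position: [432.5, -19.7, 122.0]
ee_rot: [[-0.0, 1.0, 0.0], [1.0, 0.0, 0.0], [0.0, 0.0, -1.0]]
contact_force: [-0.2, 0.2, -1.2]
gripper_width: 0.586
grasp_force: 42.2
```

Request:
pendant(deltas=[[0, 0, 0.0112, 0, 0, 0, 0], [0, 0, 0, 0, 0, 0, 0], [0, 0, 0, 0, 0, 0, 0]])

```text
clock: 12.15
position: [432.5, -19.7, 121.2]
ee_rot: [[-0.0, 1.0, 0.0], [1.0, 0.0, 0.0], [0.0, 0.0, -1.0]]
contact_force: [0.3, -0.1, -1.5]
gripper_width: 0.585
grasp_force: 42.2
```

In the tool's units: 0.7 mm is 0.0112.

Request:
pendant(deltas=[[0, 0, 0.0112, 0, 0, 0, 0], [0, 0, 0, 0, 0, 0, 0], [0, 0, 0, 0, 0, 0, 0]])

```text
clock: 12.52
position: [432.6, -19.7, 120.8]
ee_rot: [[-0.0, 1.0, 0.0], [1.0, 0.0, 0.0], [0.0, 0.0, -1.0]]
contact_force: [-1.8, 0.5, 5.6]
gripper_width: 0.583
grasp_force: 42.9
```

Request:
pendant(deltas=[[0, 0, 0.0112, 0, 0, 0, 0], [0, 0, 0, 0, 0, 0, 0], [0, 0, 0, 0, 0, 0, 0]])

```text
clock: 12.9
position: [432.7, -19.7, 120.6]
ee_rot: [[-0.0, 1.0, 0.001], [1.0, 0.0, 0.0], [0.0, 0.001, -1.0]]
contact_force: [-6.0, 1.0, 20.2]
gripper_width: 0.587
grasp_force: 44.4
```

The pot is on the floor at the expected height. I'll relieve the force, open partway, and rise.

In the tool's units: -0.8 mm is -0.0128.

Request:
pendant(deltas=[[0, 0, -0.0128, 0, 0, 0, 0.58], [0, 0, 0, 0, 0, 0, 0.64], [0, 0, 0, 0, 0, 0, 0.72], [0, 0, 0, 0, 0, 0, 0.8], [0, 0, 0, 0, 0, 0, 0.8]], grip_n=20)

```text
clock: 13.52
position: [432.5, -19.7, 120.5]
ee_rot: [[-0.0, 1.0, -0.0], [1.0, 0.0, -0.0], [-0.0, -0.0, -1.0]]
contact_force: [-1.3, 0.1, -0.4]
gripper_width: 0.802
grasp_force: 0.0
```

```bash
python3 - <<'E'
from h import *
print(ctrl.read_state()['gripper_width'],ctrl.read_state()['contact_force']);snap('wrist','q1.png')
E
```

```text
0.8015333991756359 [-1.30514243  0.07002497 -0.36128409]
```

View pics/q1.png

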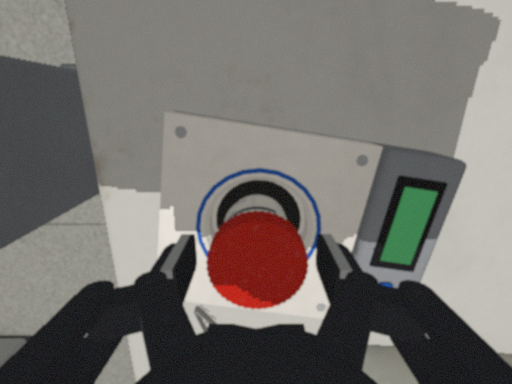

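The pot stands in the pocket with its lid at (258,258), and both fingers are clear of it. Retreating upward, then checking.

Request:
pendant(deltas=[[0, 0, -0.16, 0, 0, 0, 0.8], [0, 0, -0.4, 0, 0, 0, 0.8], [0, 0, -0.64, 0, 0, 0, 0.8], [0, 0, -0.8, 0, 0, 0, 0.8], [0, 0, -0.8, 0, 0, 0, 0.8]])

```text
clock: 14.2
position: [432.1, -19.7, 298.0]
ee_rot: [[-0.0, 1.0, 0.001], [1.0, 0.0, -0.0], [-0.0, 0.001, -1.0]]
contact_force: [0.6, -0.1, -0.5]
gripper_width: 0.803
grasp_force: 0.0
```

Request:
pendant(deltas=[[-0.64, -0.32, 0, 0, 0, 0, 0.8], [-0.48, 0, 0, 0, 0, 0, 0.8], [0, 0, 0, 0, 0, 0, 0.8], [0, 0, 0, 0, 0, 0, 0.8]])

```text
clock: 14.7
position: [412.5, -89.5, 296.0]
ee_rot: [[0.0, 1.0, 0.0], [1.0, -0.0, 0.0], [0.0, 0.0, -1.0]]
contact_force: [0.5, 0.7, 0.2]
gripper_width: 0.797
grasp_force: 0.0
```

```bash
python3 - <<'E'
from h import *
np.set_printoptions(precision=1,suppress=True)
R=[]
for c,box in(('wrist',None),('scene',(320,375,140,200)),('side',(180,225,125,170))):
    s=snap(c,'f_'+c+'.png')
    try: b=blob(s,'red',box); print(c,b,onz(s,b[0],75)); R.append(ray(s,b[0]))
    except Exception as e: print(c,e)
print(tri(R))
a,b=(cv2.imread('pics/f_%s.png'%c) for c in('wrist','scene'))
cv2.imwrite('pics/fin.png',np.hstack([cv2.resize(a,(400,300)),cv2.resize(b[110:230,270:430],(400,300))]))
E
```

```text
wrist (array([274.7, 112.1]), (274.7385559082031, 112.12423706054688), (47.57105255126953, 48.867774963378906), array([ 251,   88,   48,   49, 1841], dtype=int32)) [431.2 -20.   75. ]
scene (array([351.4, 166.6]), (351.02545166015625, 166.32901000976562), (11.557995796203613, 16.898536682128906), array([343, 161,  17,  12, 130], dtype=int32)) [428.8  -9.7  75. ]
side (array([196.8, 138.4]), (196.8497314453125, 138.4041748046875), (13.596368789672852, 20.53940773010254), array([187, 132,  20,  14, 225], dtype=int32)) [446.5  -8.8  75. ]
(array([432.9, -20.4,  65.7]), [1.0313199745945996, 0.9352796275940058, 0.6581350964652894])
```

View pics/fin.png

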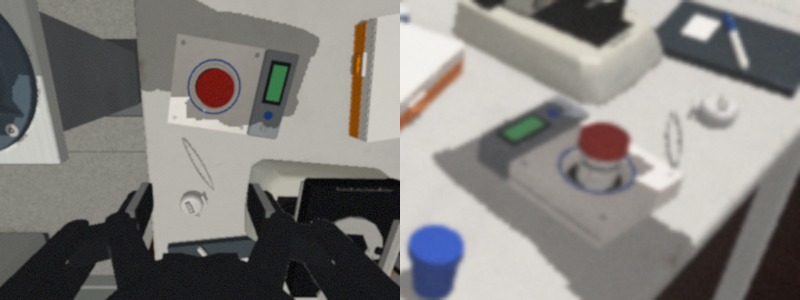

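The pot stands upright and centred in the blue ring (wrist panel (214,88)). The lid measures about 14 mm higher than it did on the table, which fits the 16 mm floor within error.

```bash
python3 -c "
from station import ctrl;print(ctrl.job_done())"
```

```text
the job is handed in; nothing more can be done
None
```

I set the red-lidded pot into the reader's pocket and handed the job in at about 15 s. It stands upright within about 1 mm of the pocket's centre and the yellow pot was not touched; the pin reading could not be checked directly, and no verdict was returned.

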